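Stack the cake-press parts, then unlatch and hold up the press arm

TASK

Get the little cake press ready: in the four-post pocket stack the wooden cup first (open side up), then the spacer ring, then the solid disc on top, each let go lying flat and square between the posts. Then pull the spring latch on the end of the press arm sideways, lift the arm off its ball post and finish while holding it up steadily, its end at least a hand's width (80 mm) higher than it was, so the cook can slide the stack under; do not let go of it. Leave the jar, bottle and bowl where they stand.

Things in the scene. Friction and masses are not known exactly. Their poses are not given: they have to be found in the camera images.
- cup: Mould cup: turned pale-wood cup, round, 52 mm diameter, 36 mm tall, 6 mm wall, open at the top. About 0.11 kg, loose. Origin: centre of its underside, z up along its axis.
- spacer: Spacer ring: pale-wood ring, 52 mm outside diameter, 28 mm hole, 16 mm tall, lying flat, about 0.05 kg, loose. Origin: centre of its underside, z up.
- topdisc: Top disc: solid pale-wood disc, 52 mm diameter, 20 mm tall, lying flat, about 0.06 kg, loose. Origin: centre of its underside, z up. Stacked, cup + spacer + disc stand 72 mm tall.
- pocket: Pocket, fixed left or right of the robot's centre line (the press on the other side): dark plate 110 x 110 x 10 mm, four upright steel rods, 8 mm thick, at x, y = +-23.7 mm, 66 mm high above the plate, round tops. They leave a 59 mm circle; the fingers go between the rods along the plate's x or y (39 mm gaps). Origin: centre of the underside; axes along the edges; yaw up to 0.35 rad.
- pocket_floor (a point): Centre of the pocket's floor, on the plate's top (10 mm above the counter).
- press: Press, fixed: dark plank 420 x 100 x 22 mm, ball-headed post at the end near the robot, hinge cheeks at the far end; a steel arm with a round ram joins them. Origin: on the counter under the ball; +x runs along the arm from ball to hinge (away from the robot, yaw to 0.15), +y is the way the latch pulls. The hinge pin, along y, is at x = 300, z = 105 mm.
- ball (a point): Top of the ball-headed post (91 mm above the counter). The ball is 40 mm wide and has a flat underside 29 mm lower, which the latch bolt grips. It stays fixed as the arm rises.
- press_arm: Press arm with its coupler and latch: dark steel bar 30 x 30 mm, hinged at its far end. Origin: in the coupler at its near end, over the ball, 105 mm above the counter when down, rising on a 300 mm arc about the hinge pin, up to 0.7 rad. It falls back when let go. About 0.7 kg; 4 to 6 N lift it at the latch. It cannot be lifted while the latch is shut. Axes as the press when down.
- latch_tab (a point): Point to grip: middle of the upright steel tab on the coupler at the arm's end, over the ball, 143 mm above the counter when down. The tab is 14 mm thick along the press's y (pinch these faces from above), 24 mm wide along the arm, and reaches 26 mm below and 23 mm above this point; a flat plate lies below it. Moves and tilts with latch and arm; its y is the pull direction.
- latch (a joint): Slide of the latch in m: 0 = shut (bolt under the ball), 0.018 = fully pulled along the press's own +y (to the robot's left). The bolt is clear of the ball from 0.010 up. A spring pulls it back with about 4.5 N when shut to 10 N fully pulled, and shuts it when let go.
- jar: Bystander: bamboo jar with a straw-coloured lid, 78 mm diameter, 116 mm tall. Origin: centre of its underside.
- bottle: Bystander: amber glass bottle with a black cap, 60 mm diameter, 180 mm tall. Origin: centre of its underside.
- bowl: Bystander: white bowl, 104 mm across, 46 mm high. Origin: centre of its underside.
Things that resemble listed ones, but are neither listed nor needed, are in the scene too. What is shaped like the pocket but orange or red is not meant.

How it is judged:
By the outcome, as a careful person would: the job done as asked, in the order asked, and still so for the second after the job is handed in, while the arm keeps its last pose, push and grip.
It also fails if it takes over 72 s, if anything falls off the work surface, if the arm or the gripper's body presses on something with over 40 N, if the wrist force passes 120 N, or if a joint passes its speed limit or range.

ROBOT

A 6-joint arm with a two-finger parallel gripper is mounted at the origin on the work surface. World frame = base frame: x ahead of the robot, y to its left, z up, the work surface at z = 0. Lengths are in m, angles in rad, forces in N, time in s.
With the tool pointing down it reaches from about 0.3 to 0.775 m from the base axis. Payload 14.6 kg.
Tool frame: the origin (TCP) lies at the very end of the fingers, on their centre line; the grasp point (between the pads) lies 19 mm behind it (ctrl.grasp_offset is the distance from the TCP to the grasp point, in m); z points along the fingers, y is the line along which they close (so a half turn about z gives the same grasp; the last joint's range is limited). The gripper opens to 94 mm and grips with 3 to 60 N. Pads are 16 mm wide; open, the fingers measure 119 mm over their backs; the gripper's body (75 mm by 177 mm) begins 78 mm behind the grasp point.
Start: joints at [1.247, 0.3, 1.521, -0, 1.321, -0.067], TCP at [0.14, 0.532, 0.205] pointing down, gripper open.
Joint ranges: [-3.03, 3.03], [-0.79, 2.21], [0.23, 2.52], [-1.04, 4.18], [0, 3.07], [-2.55, 2.55]. Speed limits (rad/s): [2.22, 2.22, 2.57, 3.14, 3.14, 3.14].

INTERFACE

Orientations are given as [roll, pitch, yaw] about the fixed x, y, z axes, in that order (R = Rz(yaw) Ry(pitch) Rx(roll)).
In Python, from station import ctrl gives the robot as it stands.
- The arm moves only by the tool step_arm, never from a script. Its argument "plan" is a list that holds one entry, the list of rows, each a list of 6 numbers: the shift along the tool's x, y, z in units of 30 mm (1.0 is 30 mm), then the turn, a rotation vector about the tool's x, y, z in units of 6 degrees (1.0 is 6 degrees). In form: [[[dx, dy, dz, wx, wy, wz], ...]]. A call has 1 to 8 rows; each row is the pose to reach, as a shift and turn from the pose commanded when the call began, along the tool's axes at that moment; what a row does not reach only later rows make up. A row lasts 1/12 s, in which the tool goes at most 41.7 mm and 7.16 degrees, less where a joint would pass 70% of its speed; a pose out of reach is approached as far as the arm can. A call with a gripper value outside its range is refused whole. "grip" is the opening, from 0 (shut) to 1 (fully open), set as the call begins (left out, the last holds). The fingers move at their own pace and stop on an object; "squeeze" is the grip in N (left out, the last holds). Time passes only in rows, so rows that repeat a pose let the fingers close. It gives the time, the measured TCP pose, the force, the opening and the grip force at its end, in the units of the state.
- ctrl.get_obs(): the state, without advancing time (a new reading comes with each control period).
- ctrl.camera(name): name is "scene" or "side" or "wrist"; returns the picture (480x640x3 uint8, red, green, blue); there is no depth.
- ctrl.camera_model(name): a dict with "intrinsics" (3x3 intrinsics, pixels), "R" (3x3) and "t" (3): a world point X has camera coordinates R X + t; the wrist camera has in their place "tool_from_camera" (4x4, takes a point from camera to tool coordinates, whose origin is the TCP and whose axes are the flange's). Camera axes: x right, y down, z forward; pixel columns grow to the right and rows downward; lengths in m; the calibration is good to about 2 mm. The wrist camera is an equidistant fisheye: a pixel r from the principal point sees the ray r / f radians off the axis. A picture is of the moment at which its call begins: read the wrist's pose just before it. camera_model takes no time and is no camera call.
- ctrl.hand_in(): hands the job in; it is judged then, once.
Trained networks look in the newest picture that a camera, given by its name, has taken for a name from the list of things; names that differ only in an ending like _2 or _b are one class to them, and where a whole thing is asked for, a point or a joint stands for the part that bears it (a point fixed in the world has none). Each returns a list of dicts, best first, with "confidence" (0 to 1); they miss things now and then, are a little off and sometimes report something else, mostly with a low value. They report only what shows in the picture. A call takes as long as a camera call. They do not tell look-alikes from the thing itself.
- ctrl.masks_of(query, camera): "pixels" (480x640 bool, what is visible of it) and "at" ([column, row] in pixels, amid what is visible of it).
- ctrl.place_of(query, camera): "at" ([column, row] in pixels: a listed point, or the origin of a listed thing).
The state is a dict: "time_s": time; "qpos": joint angles; "joint_vel": joint speeds; "tau": joint torques, N m; "ee_pos": TCP position; "eef_rot": TCP orientation; "force": force on the tool from outside, world axes, zero at the start; "moment": the same for the moment, N m; "grip_width": finger opening in m; "grip_force": force on a finger pad.
Only numpy, scipy, OpenCV 4.12 (cv2) and the standard library are available. Lean on these libraries where they do the work, as an engineer would, in place of code of your own. Each camera call takes 0.05 s, during which the arm holds its last target. There are 200 camera calls.

## Working session

There is one attempt and no reset: what is moved stays moved. The work goes in short steps, Python scripts to look and compute and a tool call to move; the robot and the scene stay as the last step left them, time stands still between calls to the robot, and variables do not carry over. Pictures are saved under pics/ and viewed, at most 10 in all, crops included, and the job is handed in when it is done.

Besides the shell and the picture viewer there is one more tool, called after "Request:" as name(argument=value, ...) on one line, values as JSON. step_arm: Moves the arm, as the interface text tells. Its arguments: {"type":"object","properties":{"plan":{"type":"array","items":{"type":"array","items":{"type":"array","items":{"type":"number"}}}},"grip":{"type":"number"},"squeeze":{"type":"number"}},"required":["plan"]}

```bash
ls; mkdir -p pics; cat > h.py <<'E'
import numpy as np, cv2
from station import ctrl
from scipy.spatial.transform import Rotation as Ro
def model(c):
    return ctrl.camera_model(c)
def ray(c,px,pose=None):
    m=model(c);K=np.array(m["intrinsics"])
    a=np.array([(px[0]-K[0,2])/K[0,0],(px[1]-K[1,2])/K[1,1]])
    if c!="wrist":
        R=np.array(m["R"]);t=np.array(m["t"]);d=R.T@np.array([a[0],a[1],1]);return -R.T@t,d/np.linalg.norm(d)
    th=np.linalg.norm(a);d=np.r_[a/max(th,1e-9)*np.sin(th),np.cos(th)]
    T=np.array(m["tool_from_camera"]);p,r=pose;Rw=Ro.from_euler('xyz',r).as_matrix()
    return Rw@T[:3,3]+p, Rw@T[:3,:3]@d
def atz(c,px,z,pose=None):
    o,d=ray(c,px,pose);return o+d*(z-o[2])/d[2]
def tri(rays):
    A=sum(np.eye(3)-np.outer(d,d) for o,d in rays);b=sum((np.eye(3)-np.outer(d,d))@o for o,d in rays)
    X=np.linalg.solve(A,b);return X,[np.linalg.norm(np.cross(X-o,d))*1e3 for o,d in rays]
def proj(c,X,pose=None):
    m=model(c);K=np.array(m["intrinsics"])
    if c!="wrist":
        x=np.array(m["R"])@X+np.array(m["t"]);u=K@x;return u[:2]/u[2]
    T=np.array(m["tool_from_camera"]);p,r=pose;Rw=Ro.from_euler('xyz',r).as_matrix()
    x=T[:3,:3].T@(Rw.T@(np.array(X)-p)-T[:3,3]);th=np.arctan2(np.hypot(x[0],x[1]),x[2]);n=x[:2]/np.hypot(x[0],x[1])*th
    return np.array([K[0,0]*n[0]+K[0,2],K[1,1]*n[1]+K[1,2]])
def pose():
    s=ctrl.get_obs();return np.array(s["ee_pos"]),np.array(s["eef_rot"])
def shot(c,name=None):
    p=pose();im=ctrl.camera(c)
    if name: cv2.imwrite("pics/"+name,cv2.cvtColor(im,cv2.COLOR_RGB2BGR))
    return p,im
def delta(X,yaw,pitch=np.pi):
    pass
E
python3 - <<'E'
from h import *
np.set_printoptions(precision=4,suppress=True)
print(ctrl.get_obs(),ctrl.grasp_offset)
ims=[]
for c in("scene","side","wrist"):
    p,im=shot(c,c+"0.png");ims.append(im)
    for q in("cup","spacer","topdisc","pocket","pocket_floor","press","ball","latch_tab","press_arm","jar","bottle","bowl"):
        r=ctrl.place_of(q,c);print(c,q,[(np.round(x["at"]).tolist(),round(x["confidence"],2)) for x in r[:4]])
    m=model(c);print(c,np.array(m["intrinsics"])[:2].tolist(), m.get("tool_from_camera"))
E
```

```text
pics
{'time_s': 0.0, 'qpos': array([ 1.2474,  0.3005,  1.5216, -0.    ,  1.3207, -0.0666]), 'joint_vel': array([-0.0003, -0.0007,  0.0018, -0.0005, -0.0005,  0.0005]), 'tau': array([ -0.0002, -53.1792, -35.2746,   0.0708,   0.0242,  -0.0001]), 'ee_pos': array([0.1396, 0.5317, 0.2049]), 'eef_rot': array([-3.1405, -0.0001,  2.8849]), 'force': array([0.3359, 0.192 , 0.0579]), 'moment': array([-0.0114, -0.0557, -0.0104]), 'grip_force': 0.0, 'grip_width': 0.0939917757679824} 0.0188
scene cup [([300.0, 210.0], 0.82)]
scene spacer [([308.0, 288.0], 0.72)]
scene topdisc [([278.0, 256.0], 0.98)]
scene pocket [([381.0, 166.0], 0.87), ([456.0, 284.0], 0.68), ([390.0, 230.0], 0.61)]
scene pocket_floor [([383.0, 161.0], 0.86), ([391.0, 222.0], 0.81), ([311.0, 290.0], 0.64), ([458.0, 278.0], 0.57)]
scene press [([198.0, 269.0], 0.7), ([188.0, 235.0], 0.63), ([299.0, 208.0], 0.29)]
scene ball [([190.0, 249.0], 0.8), ([298.0, 208.0], 0.51), ([308.0, 289.0], 0.43)]
scene latch_tab [([185.0, 235.0], 0.64)]
scene press_arm [([187.0, 244.0], 0.9)]
scene jar [([469.0, 198.0], 0.66)]
scene bottle [([471.0
[... 673 characters left out ...]
], 0.66), ([374.0, 451.0], 0.54)]
side bowl [([382.0, 239.0], 0.97), ([246.0, 172.0], 0.53), ([254.0, 268.0], 0.41)]
side [[443.08455937819247, 0.0, 320.2930562939275], [0.0, 443.08455937819247, 237.38738058635892]] None
wrist cup []
wrist spacer []
wrist topdisc []
wrist pocket [([188.0, 418.0], 0.84)]
wrist pocket_floor [([188.0, 420.0], 0.92)]
wrist press []
wrist ball []
wrist latch_tab []
wrist press_arm []
wrist jar []
wrist bottle []
wrist bowl []
wrist [[371.64829954431775, 0.0, 321.68778671600865], [0.0, 371.64829954431775, 241.36411205996694]] [[-0.0003 -0.9718 -0.2358  0.0686]
 [ 1.     -0.0001 -0.001   0.0006]
 [ 0.001  -0.2358  0.9718 -0.1797]
 [ 0.      0.      0.      1.    ]]
```

View pics/scene0.png

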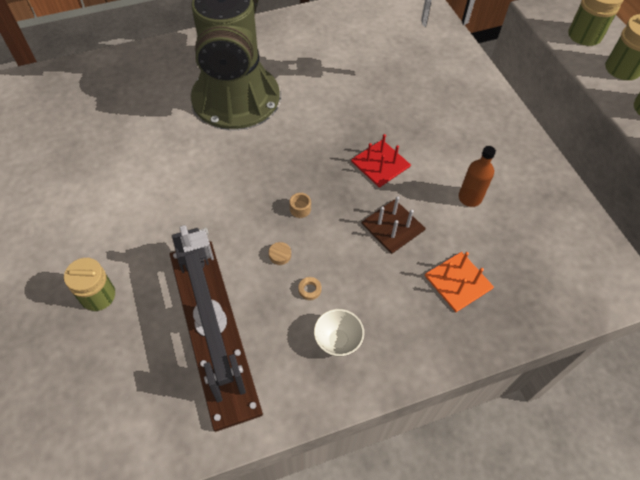

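View pics/side0.png

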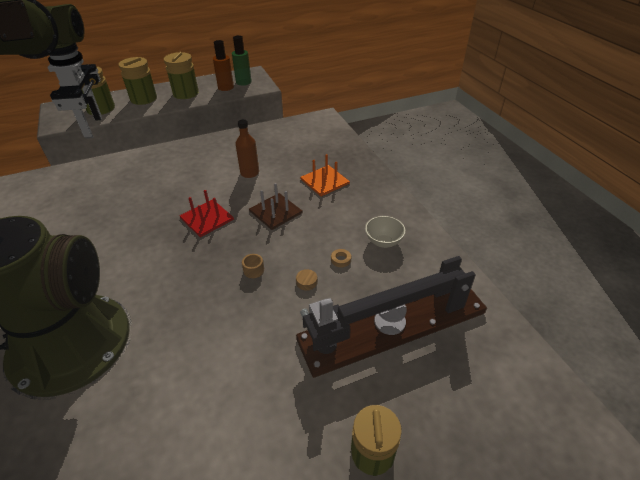

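```bash
python3 - <<'E'
from h import *
np.set_printoptions(precision=3,suppress=True)
for c in("scene","side"): print(c,ray(c,(320,240)))
def t(n,a,b):
    X,e=tri([ray("scene",a),ray("side",b)]);print(n,X,np.round(e,1))
t("cup",(300,210),(255,267));t("spacer",(308,288),(338,260));t("topdisc",(278,256),(309,283))
for s in((381,166),(456,284),(390,230)):
  for d in((323,182),(276,214),(206,221)): t("pocket%s%s"%(s,d),s,d)
t("tab",(185,235),(324,306));t("press",(198,269),(327,348));t("arm",(187,244),(328,321));t("ball",(190,249),(325,324));t("bowl",(339,341),(382,239))
E
```

```text
scene (array([ 1.189, -0.203,  1.153]), array([-0.488,  0.196, -0.851]))
side (array([ 0.303, -0.705,  0.821]), array([ 0.268,  0.666, -0.696]))
cup [0.432 0.046 0.005] [2. 2.]
spacer [ 0.635 -0.005 -0.003] [1.6 1.6]
topdisc [ 0.537 -0.046 -0.001] [1.6 1.6]
pocket(381, 166)(323, 182) [0.596 0.124 0.233] [70.1 70.1]
pocket(381, 166)(276, 214) [0.497 0.188 0.104] [59.9 59.9]
pocket(381, 166)(206, 221) [ 0.356  0.295 -0.018] [0.6 0.6]
pocket(456, 284)(323, 182) [ 0.732  0.32  -0.01 ] [4.3 4.3]
pocket(456, 284)(276, 214) [ 0.625  0.439 -0.222] [33.4 33.4]
pocket(456, 284)(206, 221) [ 0.473  0.562 -0.359] [134.4 134.4]
pocket(390, 230)(323, 182) [0.649 0.162 0.141] [17.6 17.6]
pocket(390, 230)(276, 214) [ 0.549  0.236 -0.011] [2.4 2.4]
pocket(390, 230)(206, 221) [ 0.412  0.332 -0.125] [78.5 78.5]
tab [ 0.504 -0.229  0.143] [2.5 2.5]
press [ 0.508 -0.229 -0.002] [0.6 0.6]
arm [ 0.506 -0.235  0.106] [2.1 2.1]
ball [ 0.504 -0.23   0.086] [1.4 1.4]
bowl [ 0.776  0.017 -0.002] [3.6 3.6]
```

Scene picture: the dark-brown pocket with steel rods is at (392,226). The red one at (381,162) and the orange one at (459,280) are look-alikes and are ruled out. The cup is at (300,205), the disc at (280,253), the ring at (310,288), and the latch tab at about (195,238). The side picture shows the same layout, with the dark pocket at (276,210).

Next I'll move the wrist camera over the pieces for precise measurement.

```bash
cat >> h.py <<'E'
def go(X,yaw,tilt=0.0):
    "units from the current pose to TCP X, tool down with yaw; tilt = turn about the tool y axis"
    p,r=pose();R=Ro.from_euler('xyz',r);G=Ro.from_euler('z',yaw)*Ro.from_euler('x',np.pi)*Ro.from_euler('y',tilt)
    d=R.inv().apply(np.array(X)-p)/0.03;w=np.degrees((R.inv()*G).as_rotvec())/6
    print("go",np.round(np.r_[d,w],3).tolist())
E
python3 - <<'E'
from h import *
go([.47,.12,.25],1.8)
s=cv2.imread("pics/scene0.png");d=cv2.imread("pics/side0.png")
a=cv2.resize(s[130:330,260:510],None,fx=2.4,fy=2.4,interpolation=cv2.INTER_CUBIC)
cv2.imwrite("pics/crop0.png",a)
E
```

```text
go [-14.137, -10.485, -1.485, -0.0, 0.0, 10.359]
```

View pics/crop0.png

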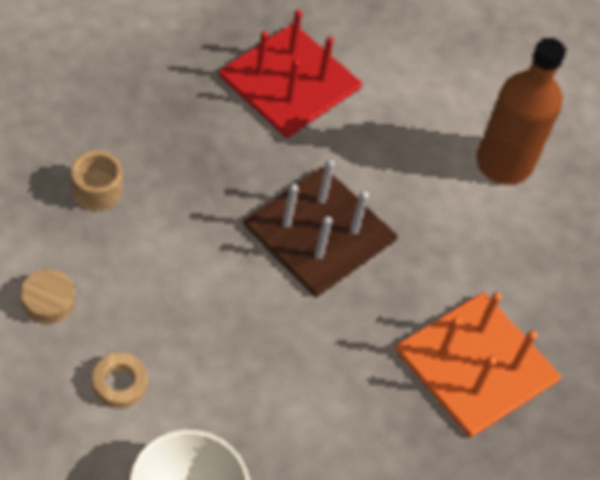

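The crop confirms it: the dark plate with steel rods at crop (320,230), which is scene (393,226), is the pocket. The cup at crop (97,180) is open side up, the solid disc is at (48,295) and the ring at (120,380).

Request:
step_arm(plan=[[[-14.14,-10.48,-1.48,0,0,10.36],[-14.14,-10.48,-1.48,0,0,10.36],[-14.14,-10.48,-1.48,0,0,10.36],[-14.14,-10.48,-1.48,0,0,10.36],[-14.14,-10.48,-1.48,0,0,10.36],[-14.14,-10.48,-1.48,0,0,10.36],[-14.14,-10.48,-1.48,0,0,10.36],[-14.14,-10.48,-1.48,0,0,10.36]]], grip=1)

```text
time_s: 2.62
ee_pos: [0.3484, 0.2711, 0.2338]
eef_rot: [3.141, -0.0, 1.879]
force: [0.6, 0.9, 0.1]
grip_width: 0.0937
grip_force: 0.0
```

```bash
python3 - <<'E'
from h import *
go([.5,.12,.25],1.8);print(ctrl.get_obs()["time_s"],pose())
E
```

```text
go [-6.332, 3.29, -0.538, 0.006, -0.002, 0.752]
2.6167 (array([0.34836911, 0.27109514, 0.23382541]), array([ 3.14093590e+00, -1.93634809e-04,  1.87876621e+00]))
```

Request:
step_arm(plan=[[[-6.3,3.3,-0.54,0,0,0.75],[-6.3,3.3,-0.54,0,0,0.75],[-6.3,3.3,-0.54,0,0,0.75],[-6.3,3.3,-0.54,0,0,0.75],[-6.3,3.3,-0.54,0,0,0.75],[-6.3,3.3,-0.54,0,0,0.75],[-6.3,3.3,-0.54,0,0,0.75],[-6.3,3.3,-0.54,0,0,0.75]]])

```text
time_s: 3.28
ee_pos: [0.4997, 0.1239, 0.2493]
eef_rot: [-3.141, -0.0, 1.806]
force: [-0.7, 0.1, 0.5]
grip_width: 0.094
grip_force: 0.0
```

```bash
python3 - <<'E'
from h import *
p,im=shot("wrist","w1.png");print(p)
import pickle;pickle.dump((p,),open("w1.pkl","wb"))
for q in("cup","spacer","topdisc","pocket_floor","latch_tab","ball"):
    r=ctrl.place_of(q,"wrist");print(q,[(np.round(x["at"],1).tolist(),round(x["confidence"],2)) for x in r[:3]])
E
```

```text
(array([0.49969936, 0.12394527, 0.24930498]), array([-3.14096905e+00, -2.31813357e-04,  1.80569142e+00]))
cup [([249.8, 263.2], 0.63)]
spacer [([403.7, 332.1], 0.75), ([388.7, 125.3], 0.73)]
topdisc [([314.3, 341.4], 0.6)]
pocket_floor [([235.0, 51.2], 0.87), ([390.3, 124.3], 0.73), ([536.4, 110.9], 0.73)]
latch_tab []
ball []
```

View pics/w1.png

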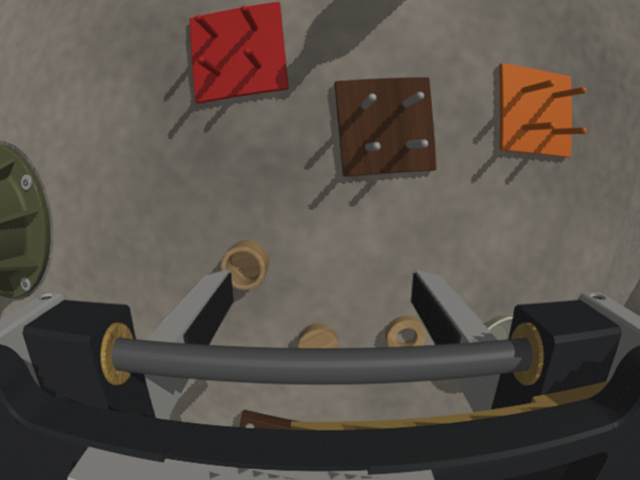

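Wrist picture: the pocket plate has corners at about (335,81), (430,78), (437,171), (343,176). The cup is at (246,265). The disc (318,337) and ring (405,332) are partly behind the gripper linkage. I'll move about 90 mm for a second view.

Request:
step_arm(plan=[[[-3.2,0,0,0,0,0],[-3.2,0,0,0,0,0],[-3.2,0,0,0,0,0],[-3.2,0,0,0,0,0],[-3.2,0,0,0,0,0]]])

```text
time_s: 4.05
ee_pos: [0.5224, 0.0304, 0.2495]
eef_rot: [-3.141, -0.0, 1.805]
force: [0.2, 0.3, -0.6]
grip_width: 0.0936
grip_force: 0.0
```

```bash
cat > meas.py <<'E'
from h import *
import pickle
np.set_printoptions(precision=4,suppress=True)
def mask(q,c):
    r=ctrl.masks_of(q,c);return r
p1=pickle.load(open("w1.pkl","rb"))[0]
p,im=shot("wrist","w2.png");pickle.dump((p,),open("w2.pkl","wb"));print(p)
for q in("cup","spacer","topdisc","pocket_floor"):
    r=ctrl.place_of(q,"wrist");print(q,[(np.round(x["at"],1).tolist(),round(x["confidence"],2)) for x in r[:3]])
    for x in r[:1]: print("  z0:",atz("wrist",x["at"],0.01 if q=="pocket_floor" else 0,p))
for z in(0,.01,.02):
    C=np.array([atz("wrist",u,z,p1) for u in((335,81),(430,78),(437,171),(343,176))]);e=np.roll(C,-1,0)-C
    print(z,C.mean(0),np.linalg.norm(e,axis=1),np.degrees(np.arctan2(e[:,1],e[:,0])))
E
python3 meas.py
```

```text
(array([0.5224, 0.0304, 0.2495]), array([-3.1414, -0.0003,  1.8051]))
cup [([248.7, 177.3], 0.67)]
  z0: [0.4295 0.0507 0.    ]
spacer [([408.9, 260.8], 0.93), ([384.8, 42.1], 0.72)]
  z0: [ 0.64   -0.0034  0.    ]
topdisc [([314.2, 268.5], 0.74), ([257.0, 439.7], 0.4)]
  z0: [ 0.5291 -0.0394  0.    ]
pocket_floor [([534.6, 40.0], 0.67), ([387.3, 44.1], 0.6)]
  z0: [0.7311 0.3161 0.01  ]
0 [0.5492 0.2403 0.    ] [0.1122 0.1117 0.1125 0.1111] [  18.0514  -71.593  -162.272   108.2757]
0.01 [0.5477 0.2391 0.01  ] [0.1096 0.1091 0.1098 0.1085] [  18.0514  -71.593  -162.272   108.2757]
0.02 [0.5462 0.238  0.02  ] [0.107  0.1065 0.1072 0.1059] [  18.0514  -71.593  -162.272   108.2757]
```

View pics/w2.png

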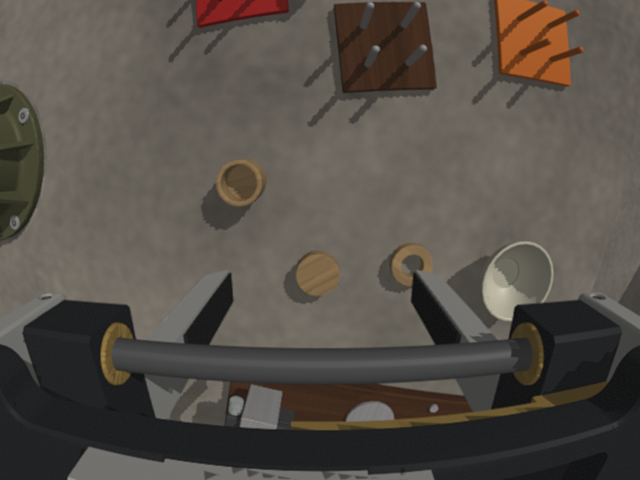

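Second view: the disc is at (318,274), the cup at (241,182), and the ring at (411,264), grazing a finger. The plate's edges come out at 109 mm against the given 110, so the pocket height checks. Next I'll fit the silhouettes.

```bash
cat > fit.py <<'E'
from h import *
import pickle,sys
from scipy.optimize import minimize
np.set_printoptions(precision=4,suppress=True)
A=np.linspace(0,2*np.pi,48)
def wood(im):
    h=cv2.cvtColor(im,cv2.COLOR_BGR2HSV);return cv2.inRange(h,(5,80,80),(25,255,255))
def region(f,c,r):
    m=wood(cv2.imread(f));k=np.zeros_like(m);cv2.circle(k,tuple(map(int,c)),r,255,-1);m&=k
    n,l,s,_=cv2.connectedComponentsWithStats(m);i=1+np.argmax(s[1:,4]);m=(l==i).astype(np.uint8)
    c,_=cv2.findContours(m,0,2);o=np.zeros_like(m);cv2.drawContours(o,c,-1,1,-1);return o
def sil(c,X,h,pose,S=4):
    P=[]
    for z in(X[2],X[2]+h):
        P+=[proj(c,np.array([X[0]+.026*np.cos(a),X[1]+.026*np.sin(a),z]),pose) for a in A]
    hull=cv2.convexHull(np.float32(P)).astype(np.float32)
    o=np.zeros((480,640),np.uint8);cv2.fillConvexPoly(o,np.round(hull*16).astype(np.int32),1,shift=4);return o
def fit(views,h,x0,z=False):
    def f(v):
        X=[v[0],v[1],v[2] if z else 0.0];c=0
        for cam,m,p in views:
            s=sil(cam,X,h,p);c+=(s!=m).sum()/m.sum()
        return c
    n=3 if z else 2;S=np.vstack([np.r_[x0[:2],0][:n]]+[np.r_[x0[:2],0][:n]+.008*np.eye(n)[i] for i in range(n)])
    r=minimize(f,S[0],method="Nelder-Mead",options=dict(initial_simplex=S,xatol=2e-4,fatol=1e-4));return r.x,r.fun
E
cat > f1.py <<'E'
from fit import *
p1=pickle.load(open("w1.pkl","rb"))[0];p2=pickle.load(open("w2.pkl","rb"))[0]
V=lambda s,d,w,rs:[("wrist",region("pics/w2.png",w,34),p2),("scene",region("pics/scene0.png",s,rs),None),("side",region("pics/side0.png",d,rs),None)]
for n,h,s,d,w,x in(("cup",.036,(300,205),(252,266),(241,182),(.43,.05)),("disc",.02,(280,254),(307,281),(318,274),(.53,-.04)),("ring",.016,(310,288),(341,258),(411,264),(.637,-.003))):
    v=V(s,d,w,18)
    if n=="cup": v.append(("wrist",region("pics/w1.png",(246,265),32),p1))
    print(n,[int(m[1].sum()) for m in v],"wrist",fit(v[:1],h,x),"all+z",fit(v,h,x,True),"ss+z",fit(v[1:3],h,x,True))
a=[((335,81),(335,5)),((430,78),(424,2)),((437,171),(436,87)),((343,176),(343,93))]
C=np.array([tri([ray("wrist",u,p1),ray("wrist",v,p2)])[0] for u,v in a]);print(C,C.mean(0))
C=np.array([atz("wrist",v,.01,p2) for u,v in a]);print(C.mean(0),np.linalg.norm(np.roll(C,-1,0)-C,axis=1))
E
python3 f1.py
```

```text
Traceback (most recent call last):
  File "f1.py", line 7, in <module>
    print(n,[int(m[1].sum()) for m in v],"wrist",fit(v[:1],h,x),"all+z",fit(v,h,x,True),"ss+z",fit(v[1:3],h,x,True))
                                                 ~~~^^^^^^^^^^^
  File "fit.py", line 25, in fit
    r=minimize(f,S[0],method="Nelder-Mead",options=dict(initial_simplex=S,xatol=2e-4,fatol=1e-4));return r.x,r.fun
  File "fit.py", line 22, in f
    s=sil(cam,X,h,p);c+=(s!=m).sum()/m.sum()
  File "fit.py", line 15, in sil
    P+=[proj(c,np.array([X[0]+.026*np.cos(a),X[1]+.026*np.sin(a),z]),pose) for a in A]
        ~~~~^^^^^^^^^^^^^^^^^^^^^^^^^^^^^^^^^^^^^^^^^^^^^^^^^^^^^^^^^^^^^^
  File "h.py", line 20, in proj
    m=model(c);K=np.array(m["intrinsics"])
  File "h.py", line 5, in model
    return ctrl.camera_model(c)
           ~~~~~~~~~~~~~~~~~^^^
ValueError: time passes only in moves, steps and waits
```

```bash
python3 - <<'E'
s=open("h.py").read()
s=s.replace('    return ctrl.camera_model(c)','''    import pickle,os
    if c not in _M:
        f="cm_%s.pkl"%c
        if not os.path.exists(f): pickle.dump({k:np.array(v) for k,v in ctrl.camera_model(c).items() if k in("intrinsics","R","t","tool_from_camera")},open(f,"wb"))
        _M[c]=pickle.load(open(f,"rb"))
    return _M[c]''').replace("def model","_M={}\ndef model",1)
open("h.py","w").write(s)
E
time python3 f1.py
```

```text
cup [1862, 460, 259, 1712] wrist (array([0.425 , 0.0469]), np.float64(0.09076262083780881)) all+z (array([ 0.4251,  0.0468, -0.0029]), np.float64(1.2797720445569751)) ss+z (array([0.4279, 0.0484, 0.0016]), np.float64(1.0824156454591236))
disc [1543, 423, 277] wrist (array([ 0.5343, -0.0408]), np.float64(0.11276733635774465)) all+z (array([ 0.5345, -0.0407, -0.0004]), np.float64(0.7692832217961426)) ss+z (array([ 0.5349, -0.0395, -0.0008]), np.float64(0.6343207790323544))
ring [878, 432, 244] wrist (array([ 0.6401, -0.0049]), np.float64(0.816628701594533)) all+z (array([ 0.6424, -0.0054, -0.0001]), np.float64(1.4257732703763175)) ss+z (array([ 0.642 , -0.005 , -0.0034]), np.float64(0.5822328476017))
[[0.4788 0.2758 0.0007]
 [0.5802 0.3061 0.0141]
 [0.6132 0.2037 0.0199]
 [0.5132 0.1704 0.0015]] [0.5464 0.239  0.009 ]
[0.5469 0.2386 0.01  ] [0.1056 0.1076 0.1083 0.1083]
real	0m4.446s
user	0m5.056s
sys	0m0.165s
```

```bash
python3 - <<'E'
from h import *
go([.425,.047,.065],1.885);go([.425,.047,.005],1.885)
E
```

```text
go [1.267, -3.033, 6.155, 0.001, -0.0, -0.738]
go [1.267, -3.033, 8.155, 0.001, -0.0, -0.738]
```

Request:
step_arm(plan=[[[1.27,-3.03,6.15,0,0,-0.74],[1.27,-3.03,6.15,0,0,-0.74],[1.27,-3.03,6.15,0,0,-0.74],[1.27,-3.03,6.15,0,0,-0.74],[1.27,-3.03,6.15,0,0,-0.74],[1.27,-3.03,6.15,0,0,-0.74],[1.27,-3.03,6.15,0,0,-0.74],[1.27,-3.03,6.15,0,0,-0.74]]])

```text
time_s: 4.97
ee_pos: [0.4266, 0.0465, 0.0664]
eef_rot: [3.14, 0.001, 1.884]
force: [0.3, 0.3, 0.8]
grip_width: 0.0942
grip_force: 0.0
```

```bash
python3 - <<'E'
from h import *
go([.425,.047,.005],1.885)
p,im=shot("wrist","w3.png");print(p)
E
```

```text
go [0.033, -0.048, 2.045, 0.019, 0.006, -0.006]
(array([0.42655715, 0.04651051, 0.06635815]), array([3.13959037e+00, 5.98911810e-04, 1.88436033e+00]))
```

View pics/w3.png

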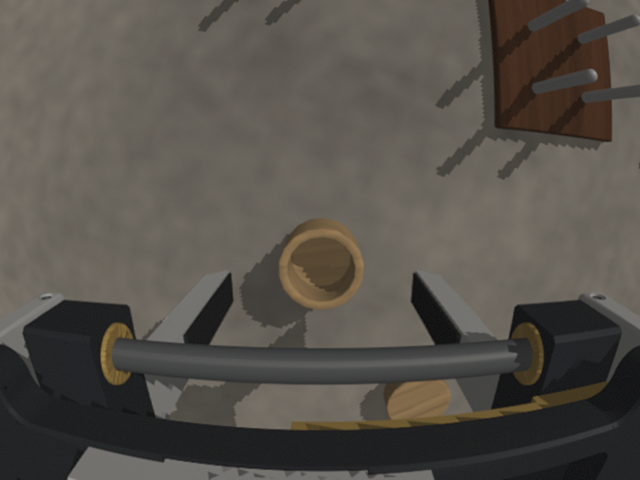

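The cup sits centred between the fingers at (321,265). I'll refine its position with a quick fit from this closer view.

```bash
python3 - <<'E'
from fit import *
p=pose();m=region("pics/w3.png",(321,265),60)
print(m.sum(),fit([("wrist",m,p)],.036,(.425,.047)))
E
```

```text
5991 (array([0.4264, 0.0459]), np.float64(0.07628108829911534))
```

Request:
step_arm(plan=[[[-0.02,-0.02,1,0,0,0],[-0.02,-0.02,2.02,0,0,0],[-0.02,-0.02,2.02,0,0,0],[-0.02,-0.02,2.02,0,0,0],[-0.02,-0.02,2.02,0,0,0]]])

```text
time_s: 5.43
ee_pos: [0.4263, 0.0454, 0.0063]
eef_rot: [3.139, 0.001, 1.884]
force: [-0.4, -0.6, 0.9]
grip_width: 0.0939
grip_force: 0.0
```

Request:
step_arm(plan=[[[0,0,0,0,0,0],[0,0,0,0,0,0],[0,0,0,0,0,0],[0,0,0,0,0,0],[0,0,0,0,0,0],[0,0,0,0,0,0]]], grip=0, squeeze=15)

```text
time_s: 5.93
ee_pos: [0.4249, 0.0454, 0.0047]
eef_rot: [3.141, 0.0, 1.884]
force: [0.6, 1.3, -0.7]
grip_width: 0.0572
grip_force: 0.0
```

```bash
python3 - <<'E'
from h import *
print(pose(),ctrl.get_obs()["grip_force"])
go([.547,.239,.14],1.885);go([.547,.239,.015],1.885)
E
```

```text
(array([0.42491124, 0.04543222, 0.00465286]), array([3.14136842e+00, 7.28001636e-05, 1.88374281e+00])) 0.0
go [4.886, 5.859, -4.511, 0.002, 0.001, -0.012]
go [4.886, 5.858, -0.344, 0.002, 0.001, -0.012]
```

Request:
step_arm(plan=[[[0,0,0,0,0,0],[0,0,0,0,0,0],[0,0,0,0,0,0],[0,0,-0.3,0,0,0],[0,0,-1.3,0,0,0],[0,0,-2.6,0,0,0],[0,0,-3.2,0,0,0],[0,0,-3.2,0,0,0]]])

```text
time_s: 6.6
ee_pos: [0.4266, 0.0455, 0.1046]
eef_rot: [3.135, 0.002, 1.884]
force: [0.1, 0.2, -0.9]
grip_width: 0.0515
grip_force: 15.0
```

```bash
python3 - <<'E'
from h import *
p,im=shot("wrist","w4.png");print(p,ctrl.get_obs()["grip_force"])
go([.547,.239,.14],1.885)
E
```

```text
(array([0.42660139, 0.04550406, 0.10462849]), array([3.13539117e+00, 1.85775410e-03, 1.88382013e+00])) 14.999857374932617
go [4.891, 5.841, -1.242, 0.034, 0.01, -0.012]
```

Request:
step_arm(plan=[[[4.89,5.84,-1.24,0,0,0],[4.89,5.84,-1.24,0,0,0],[4.89,5.84,-1.24,0,0,0],[4.89,5.84,-1.24,0,0,0],[4.89,5.84,-1.24,0,0,0],[4.89,5.84,-1.24,0,0,0],[4.89,5.84,-1.24,0,0,0],[4.89,5.84,-1.24,0,0,0]]])

```text
time_s: 7.32
ee_pos: [0.5457, 0.2394, 0.1356]
eef_rot: [-3.139, 0.0, 1.885]
force: [0.2, -0.5, -1.4]
grip_width: 0.052
grip_force: 15.0
```

```bash
python3 - <<'E'
from h import *
p,im=shot("wrist","w5.png");print(p)
go([.547,.239,.14],1.885)
import pickle;pickle.dump((p,),open("w5.pkl","wb"))
a=.314;c,s=np.cos(a),np.sin(a)
I=cv2.cvtColor(im,cv2.COLOR_RGB2BGR)
for X0 in((.547,.239),):
  for i in(-1,1):
    for j in(-1,1):
      x=.0237*i;y=.0237*j;q=np.array([X0[0]+c*x-s*y,X0[1]+s*x+c*y,.076])
      u=proj("wrist",q,p);print(u);cv2.drawMarker(I,tuple(int(v) for v in np.round(u)),(0,255,0),0,10,1)
      x=.055*i;y=.055*j;q=np.array([X0[0]+c*x-s*y,X0[1]+s*x+c*y,.01])
      u=proj("wrist",q,p);cv2.drawMarker(I,tuple(int(v) for v in np.round(u)),(0,255,255),0,10,1)
# predicted cup outline, centred on the tool axis
for z in(p[0][2]-.005,p[0][2]+.031):
  P=np.array([proj("wrist",np.array([p[0][0]+.026*np.cos(t),p[0][1]+.026*np.sin(t),z]),p) for t in np.linspace(0,6.28,60)])
  cv2.polylines(I,[np.int32(np.round(P))],True,(255,0,0),1)
cv2.imwrite("pics/w5a.png",I)
E
```

```text
(array([0.54571383, 0.23939241, 0.13555012]), array([-3.13852510e+00,  1.83741189e-04,  1.88514088e+00]))
go [-0.002, 0.053, -0.141, -0.03, 0.002, -0.007]
[289.71700831 290.67945776]
[288.08013729 223.1369701 ]
[358.32229096 290.73959647]
[360.20048372 223.20716372]
```

View pics/w5a.png

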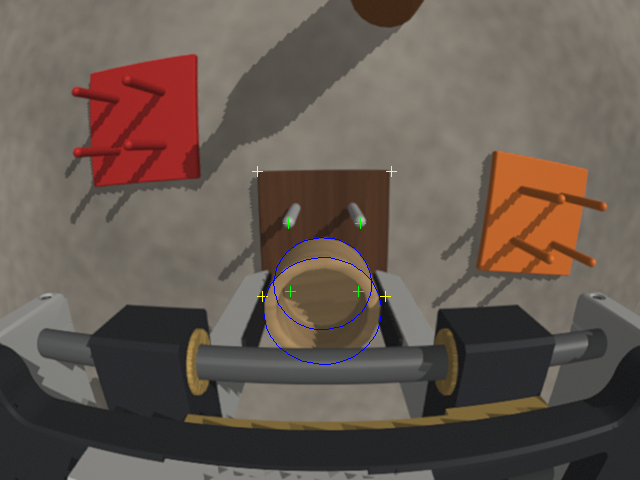

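The overlay of the predicted rods and plate corners falls within 1–2 px of the real ones. The held cup matches its outline (centre about (322,300)), so it can go down.

Request:
step_arm(plan=[[[0,0.03,0.9,0,0,0],[0,0.03,1.6,0,0,0],[0,0.03,2.2,0,0,0],[0,0.03,2.8,0,0,0],[0,0.03,3.4,0,0,0],[0,0.03,3.85,0,0,0],[0,0.03,3.95,0,0,0],[0,0.03,3.95,0,0,0]]])

```text
time_s: 8.03
ee_pos: [0.5466, 0.2385, 0.0183]
eef_rot: [-3.14, 0.0, 1.883]
force: [-0.1, -0.5, -0.4]
grip_width: 0.052
grip_force: 15.0
```

Request:
step_arm(plan=[[[0,0,0.05,0,0,0],[0,0,0.05,0,0,0]]])

```text
time_s: 8.2
ee_pos: [0.5476, 0.2392, 0.0185]
eef_rot: [3.14, -0.0, 1.884]
force: [-0.3, -0.4, -0.5]
grip_width: 0.0518
grip_force: 15.0
```

Request:
step_arm(plan=[[[0,0,0.05,0,0,0],[0,0,0.1,0,0,0],[0,0,0.1,0,0,0]]])

```text
time_s: 8.45
ee_pos: [0.5472, 0.2393, 0.0148]
eef_rot: [3.141, -0.0, 1.884]
force: [-0.2, 0.5, -1.7]
grip_width: 0.0522
grip_force: 15.0
```

Request:
step_arm(plan=[[[0,0,0.04,0,0,0],[0,0,0.04,0,0,0]]])

```text
time_s: 8.62
ee_pos: [0.5472, 0.2393, 0.0145]
eef_rot: [3.141, 0.0, 1.884]
force: [-5.1, -2.2, 10.5]
grip_width: 0.0518
grip_force: 15.0
```

Request:
step_arm(plan=[[[0,0,0,0,0,0],[0,0,0,0,0,0],[0,0,0,0,0,0],[0,0,-0.5,0,0,0],[0,0,-1.5,0,0,0],[0,0,-2.8,0,0,0],[0,0,-4.1,0,0,0],[0,0,-4.5,0,0,0]]], grip=0.74)

```text
time_s: 9.28
ee_pos: [0.5489, 0.2399, 0.1545]
eef_rot: [3.134, -0.0, 1.884]
force: [-0.8, -0.4, 0.8]
grip_width: 0.0695
grip_force: 0.0
```

```bash
python3 - <<'E'
from fit import *
p,im=shot("wrist","w6.png");print(p)
go([.642,-.005,.14],1.885)
pickle.dump((p,),open("w6.pkl","wb"))
u=proj("wrist",np.array([.547,.239,.028]),p);m=region("pics/w6.png",u,50)
r=fit([("wrist",m,p)],.036,(.547,.239),True);print(m.sum(),r)
E
```

```text
(array([0.5489, 0.2399, 0.1545]), array([ 3.134 , -0.0003,  1.8838]))
go [-8.723, 0.428, 0.482, 0.079, -0.003, -0.011]
3482 (array([0.5473, 0.2391, 0.006 ]), np.float64(0.023836875358989085))
```

The cup is in: the fit puts it at (0.547, 0.239). Ring next.

Request:
step_arm(plan=[[[-8.72,0.43,1.0,0,0,0],[-8.72,0.43,1.0,0,0,0],[-8.72,0.43,1.0,0,0,0],[-8.72,0.43,1.0,0,0,0],[-8.72,0.43,1.0,0,0,0],[-8.72,0.43,1.0,0,0,0],[-8.72,0.43,2.0,0,0,0],[-8.72,0.43,3.0,0,0,0]]], grip=0.85)

```text
time_s: 10.0
ee_pos: [0.641, -0.0095, 0.0572]
eef_rot: [3.14, 0.001, 1.88]
force: [0.2, 0.2, -0.7]
grip_width: 0.0797
grip_force: 0.0
```

Request:
step_arm(plan=[[[0,0,0,0,0,0],[0,0,0,0,0,0]]])

```text
time_s: 10.17
ee_pos: [0.639, -0.0055, 0.0569]
eef_rot: [-3.138, -0.001, 1.884]
force: [0.8, -0.0, 0.5]
grip_width: 0.0799
grip_force: 0.0
```

```bash
cat > f2.py <<'E'
from fit import *
n,h,x,y,f=sys.argv[1],*map(float,sys.argv[2:5]),sys.argv[5]
p,im=shot("wrist",f);print(p)
u=proj("wrist",np.array([x,y,h]),p);m=region("pics/"+f,u,55)
r,e=fit([("wrist",m,p)],h,(x,y));print(u,m.sum(),r,e)
go([r[0],r[1],.06],1.885);go([r[0],r[1],.004],1.885)
E
python3 f2.py ring .016 .642 -.005 w7.png
```

```text
(array([ 0.639 , -0.0055,  0.0569]), array([-3.1381, -0.0014,  1.8837]))
[327.2444 265.8217] 5233 [ 0.6414 -0.0054] 0.06994076055799732
go [-0.018, 0.041, -0.035, -0.003, -0.001, -0.007]
go [-0.019, 0.042, 1.832, -0.003, -0.001, -0.007]
```

Request:
step_arm(plan=[[[-0.02,0.04,0.9,0,0,0],[-0.02,0.04,1.6,0,0,0],[-0.02,0.04,1.83,0,0,0],[-0.02,0.04,1.83,0,0,0]]])

```text
time_s: 10.55
ee_pos: [0.6412, -0.0052, 0.0036]
eef_rot: [-3.141, -0.0, 1.885]
force: [0.3, -0.7, 0.1]
grip_width: 0.0804
grip_force: 0.0
```

Request:
step_arm(plan=[[[0,0,0,0,0,0],[0,0,0,0,0,0],[0,0,0,0,0,0],[0,0,0,0,0,0],[0,0,0,0,0,0],[0,0,0,0,0,0],[0,0,0,0,0,0]]], grip=0)

```text
time_s: 11.13
ee_pos: [0.6417, -0.0059, 0.0044]
eef_rot: [3.141, 0.0, 1.884]
force: [-1.6, 0.9, 6.0]
grip_width: 0.0508
grip_force: 15.0
```

Request:
step_arm(plan=[[[0,0,-0.3,0,0,0],[0,0,-1.3,0,0,0],[0,0,-2.6,0,0,0],[0,0,-3.9,0,0,0],[0,0,-4.6,0,0,0],[0,0,-4.6,0,0,0]]])

```text
time_s: 11.63
ee_pos: [0.6433, -0.006, 0.148]
eef_rot: [3.134, 0.003, 1.884]
force: [0.2, 0.0, 0.8]
grip_width: 0.0507
grip_force: 15.0
```

```bash
python3 - <<'E'
from h import *
print(pose(),ctrl.get_obs()["grip_width"])
go([.5472,.2392,.14],1.885)
E
```

```text
(array([ 0.643259  , -0.00600386,  0.14800891]), array([3.13360127, 0.00319332, 1.88374936])) 0.050687854898968654
go [8.763, -0.532, 0.235, 0.076, 0.031, -0.012]
```

Request:
step_arm(plan=[[[8.76,-0.5,0.2,0,0,0],[8.76,-0.5,0.2,0,0,0],[8.76,-0.5,0.2,0,0,0],[8.76,-0.5,0.2,0,0,0],[8.76,-0.5,0.2,0,0,0],[8.76,-0.5,0.2,0,0,0],[8.76,-0.5,0.2,0,0,0],[8.76,-0.5,0.2,0,0,0]]])

```text
time_s: 12.3
ee_pos: [0.5446, 0.2422, 0.1351]
eef_rot: [-3.141, -0.0, 1.888]
force: [1.7, -0.1, -1.1]
grip_width: 0.0506
grip_force: 15.0
```

Request:
step_arm(plan=[[[0,0,0,0,0,0],[0,0,0,0,0,0]]])

```text
time_s: 12.47
ee_pos: [0.5466, 0.2383, 0.1353]
eef_rot: [-3.141, 0.0, 1.883]
force: [-0.1, -0.4, 0.3]
grip_width: 0.0507
grip_force: 15.0
```

```bash
cat > f3.py <<'E'
from fit import *
f,h,zt=sys.argv[1],float(sys.argv[2]),float(sys.argv[3])
p,im=shot("wrist",f);print(p)
zb=p[0][2]-.004
R=Ro.from_euler('xyz',p[1]);u=proj("wrist",np.r_[p[0][:2],zb+h],p);m=region("pics/"+f,u,60)
r,e=fit([("wrist",m,p)],h,p[0],True) if 0 else (None,None)
def g(v): return (sil("wrist",[v[0],v[1],zb],h,p)!=m).sum()/m.sum()
r=minimize(g,p[0][:2],method="Nelder-Mead",options=dict(initial_simplex=[p[0][:2],p[0][:2]+[.006,0],p[0][:2]+[0,.006]]))
off=r.x-p[0][:2];print("held offset world",off,r.fun)
T=np.array([.5472,.2391])-off
go([*T,zt],1.885);go([.5472,.2391,zt],1.885)
I=cv2.imread("pics/"+f);a=.314
for q in [(i,j) for i in(-1,1) for j in(-1,1)]:
    X=np.array([.547,.239])+np.array([[np.cos(a),-np.sin(a)],[np.sin(a),np.cos(a)]])@(np.array(q)*.0237)
    cv2.drawMarker(I,tuple(int(v) for v in np.round(proj("wrist",np.r_[X,.076],p))),(0,255,0),0,10,1)
c,_=cv2.findContours(sil("wrist",[*r.x,zb],h,p),0,2);cv2.drawContours(I,c,-1,(255,0,0),1)
cv2.imwrite("pics/o_"+f,I)
E
python3 f3.py w8.png .016 .054
```

```text
(array([0.5466, 0.2383, 0.1353]), array([-3.1411,  0.0003,  1.8828]))
held offset world [-0.0003  0.002 ] 0.06908789778776765
go [-0.04, 0.017, 2.712, -0.004, 0.002, -0.027]
go [0.028, 0.027, 2.712, -0.004, 0.002, -0.027]
```

View pics/o_w8.png

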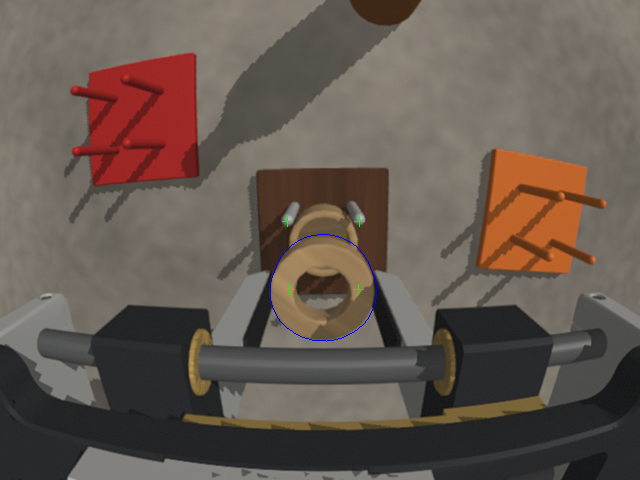

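The ring is held level at (322,288), and the cup sits between the rods below it. The rod tops match the overlay. Lowering.

Request:
step_arm(plan=[[[-0.02,0.02,0.8,0,0,0],[-0.02,0.02,1.4,0,0,0],[-0.02,0.02,1.9,0,0,0],[-0.02,0.02,2.3,0,0,0],[-0.02,0.02,2.6,0,0,0],[-0.02,0.02,2.7,0,0,0],[-0.02,0.02,2.7,0,0,0]]])

```text
time_s: 13.1
ee_pos: [0.547, 0.2387, 0.0541]
eef_rot: [-3.141, 0.0, 1.883]
force: [0.0, -0.1, -0.7]
grip_width: 0.0508
grip_force: 15.0
```

Request:
step_arm(plan=[[[0,0,0.05,0,0,0],[0,0,0.1,0,0,0],[0,0,0.1,0,0,0]]])

```text
time_s: 13.35
ee_pos: [0.5471, 0.2392, 0.0519]
eef_rot: [3.141, -0.0, 1.884]
force: [0.2, -0.4, -0.3]
grip_width: 0.0509
grip_force: 15.0
```

Request:
step_arm(plan=[[[0,0,0.05,0,0,0],[0,0,0.08,0,0,0],[0,0,0.08,0,0,0]]])

```text
time_s: 13.6
ee_pos: [0.5472, 0.2393, 0.0503]
eef_rot: [3.141, -0.0, 1.884]
force: [-4.6, -1.6, 8.8]
grip_width: 0.051
grip_force: 15.0
```

Request:
step_arm(plan=[[[0,0,0,0,0,0],[0,0,0,0,0,0],[0,0,0,0,0,0],[0,0,-0.4,0,0,0],[0,0,-1.2,0,0,0],[0,0,-2.4,0,0,0],[0,0,-3.3,0,0,0],[0,0,-3.3,0,0,0]]], grip=0.74)

```text
time_s: 14.27
ee_pos: [0.549, 0.2399, 0.1551]
eef_rot: [3.132, -0.0, 1.884]
force: [-0.5, 0.4, 1.1]
grip_width: 0.0696
grip_force: 0.0
```

```bash
python3 - <<'E'
from fit import *
p,im=shot("wrist","w9.png");print(p)
u=proj("wrist",np.array([.547,.239,.062]),p);m=region("pics/w9.png",u,60)
def g(v): return (sil("wrist",[v[0],v[1],.010],.052,p)!=m).sum()/m.sum()
b=np.array([.547,.239]);r=minimize(g,b,method="Nelder-Mead",options=dict(initial_simplex=[b,b+[.006,0],b+[0,.006]]));print(r.x,r.fun)
go([.5345,-.0408,.14],1.885)
E
```

```text
(array([0.549 , 0.2399, 0.1551]), array([ 3.1324, -0.0004,  1.8838]))
[0.5466 0.2409] 0.056724845995893225
go [-8.753, -3.312, 0.378, 0.056, -0.002, -0.012]
```

Request:
step_arm(plan=[[[-8.75,-3.31,0.9,0,0,0],[-8.75,-3.31,0.9,0,0,0],[-8.75,-3.31,0.9,0,0,0],[-8.75,-3.31,0.9,0,0,0],[-8.75,-3.31,0.9,0,0,0],[-8.75,-3.31,0.9,0,0,0],[-8.75,-3.31,1.9,0,0,0],[-8.75,-3.31,3.0,0,0,0]]], grip=0.85)

```text
time_s: 14.98
ee_pos: [0.5338, -0.0456, 0.0588]
eef_rot: [3.138, 0.002, 1.88]
force: [1.2, 0.3, -0.6]
grip_width: 0.0797
grip_force: 0.0
```

Request:
step_arm(plan=[[[0,0,0,0,0,0],[0,0,0,0,0,0]]])

```text
time_s: 15.15
ee_pos: [0.5322, -0.041, 0.0573]
eef_rot: [-3.138, -0.002, 1.883]
force: [-0.3, 0.3, 0.6]
grip_width: 0.0801
grip_force: 0.0
```

```bash
python3 f2.py disc .02 .5345 -.0408 w10.png
```

```text
(array([ 0.5322, -0.041 ,  0.0573]), array([-3.1381, -0.0019,  1.8831]))
[326.0161 267.7906] 5427 [ 0.5341 -0.0412] 0.07517965726920951
go [-0.027, 0.017, -0.036, -0.005, -0.004, -0.008]
go [-0.027, 0.018, 1.831, -0.005, -0.004, -0.008]
```

Request:
step_arm(plan=[[[-0.02,0.02,0.9,0,0,0],[-0.02,0.02,1.6,0,0,0],[-0.02,0.02,1.83,0,0,0],[-0.02,0.02,1.83,0,0,0]]])

```text
time_s: 15.53
ee_pos: [0.5341, -0.0407, 0.0036]
eef_rot: [-3.141, -0.0, 1.885]
force: [0.0, 1.1, -0.6]
grip_width: 0.0799
grip_force: 0.0
```

Request:
step_arm(plan=[[[0,0,0,0,0,0],[0,0,0,0,0,0],[0,0,0,0,0,0],[0,0,0,0,0,0],[0,0,0,0,0,0],[0,0,0,0,0,0],[0,0,0,0,0,0]]], grip=0)

```text
time_s: 16.12
ee_pos: [0.5344, -0.0416, 0.004]
eef_rot: [3.141, 0.0, 1.884]
force: [-2.1, -0.1, 6.3]
grip_width: 0.0512
grip_force: 15.0
```

Request:
step_arm(plan=[[[0,0,-0.3,0,0,0],[0,0,-1.3,0,0,0],[0,0,-2.6,0,0,0],[0,0,-3.9,0,0,0],[0,0,-4.8,0,0,0],[0,0,-4.8,0,0,0],[0,0,-4.8,0,0,0]]])

```text
time_s: 16.7
ee_pos: [0.5344, -0.0417, 0.1489]
eef_rot: [3.139, 0.001, 1.884]
force: [-0.7, -0.4, -1.6]
grip_width: 0.0516
grip_force: 15.0
```

```bash
python3 - <<'E'
from h import *
print(pose(),ctrl.get_obs()["grip_width"])
go([.5472,.2391,.15],1.885)
E
```

```text
(array([ 0.53444747, -0.04168586,  0.14890634]), array([3.13895073e+00, 1.35045306e-03, 1.88369708e+00])) 0.05161086363026427
go [8.774, 3.286, -0.04, 0.025, 0.013, -0.012]
```

Request:
step_arm(plan=[[[8.77,3.29,0,0,0,0],[8.77,3.29,0,0,0,0],[8.77,3.29,0,0,0,0],[8.77,3.29,0,0,0,0],[8.77,3.29,0,0,0,0],[8.77,3.29,0,0,0,0],[8.77,3.29,0,0,0,0],[8.77,3.29,0,0,0,0]]])

```text
time_s: 17.37
ee_pos: [0.5456, 0.2438, 0.1453]
eef_rot: [-3.139, -0.001, 1.888]
force: [-0.9, 0.4, -0.2]
grip_width: 0.0517
grip_force: 15.0
```

Request:
step_arm(plan=[[[0,0,0,0,0,0],[0,0,0,0,0,0],[0,0,0,0,0,0]]])

```text
time_s: 17.62
ee_pos: [0.5468, 0.2379, 0.1466]
eef_rot: [-3.14, 0.0, 1.882]
force: [0.8, -0.4, -0.3]
grip_width: 0.0517
grip_force: 15.0
```

```bash
python3 f3.py w11.png .02 .07
```

```text
(array([0.5468, 0.2379, 0.1466]), array([-3.1403,  0.0002,  1.8825]))
held offset world [-0.0001  0.0014] 0.09206603989910571
go [-0.01, 0.012, 2.564, -0.008, 0.001, -0.027]
go [0.036, 0.023, 2.564, -0.008, 0.001, -0.027]
```

Request:
step_arm(plan=[[[0,0.02,0.8,0,0,0],[0,0.02,1.4,0,0,0],[0,0.02,1.9,0,0,0],[0,0.02,2.25,0,0,0],[0,0.02,2.5,0,0,0],[0,0.02,2.58,0,0,0],[0,0.02,2.58,0,0,0]]])

```text
time_s: 18.25
ee_pos: [0.5476, 0.239, 0.0698]
eef_rot: [-3.141, -0.0, 1.883]
force: [-0.3, 0.1, 0.2]
grip_width: 0.052
grip_force: 15.0
```

Request:
step_arm(plan=[[[0,0,0.04,0,0,0],[0,0,0.08,0,0,0],[0,0,0.08,0,0,0]]])

```text
time_s: 18.5
ee_pos: [0.5477, 0.2394, 0.0678]
eef_rot: [3.141, -0.0, 1.884]
force: [0.1, -0.2, -1.4]
grip_width: 0.0515
grip_force: 15.0
```

Request:
step_arm(plan=[[[0,0,0.04,0,0,0],[0,0,0.07,0,0,0],[0,0,0.07,0,0,0]]])

```text
time_s: 18.75
ee_pos: [0.5477, 0.2394, 0.066]
eef_rot: [3.141, -0.0, 1.884]
force: [-2.1, -1.2, 4.3]
grip_width: 0.0517
grip_force: 15.0
```

Contact at the expected height. Releasing.

Request:
step_arm(plan=[[[0,0,0,0,0,0],[0,0,0,0,0,0],[0,0,0,0,0,0],[0,0,-0.4,0,0,0],[0,0,-1.2,0,0,0],[0,0,-2.4,0,0,0],[0,0,-3.6,0,0,0],[0,0,-4.0,0,0,0]]], grip=0.74)

```text
time_s: 19.42
ee_pos: [0.5488, 0.2398, 0.1918]
eef_rot: [3.134, -0.0, 1.884]
force: [1.0, 0.4, 1.2]
grip_width: 0.0695
grip_force: 0.0
```

Request:
step_arm(plan=[[[0,0,0,0,0,0],[0,0,0,0,0,0]]])

```text
time_s: 19.58
ee_pos: [0.5475, 0.2393, 0.1857]
eef_rot: [3.141, -0.0, 1.884]
force: [0.8, 0.6, -1.6]
grip_width: 0.0694
grip_force: 0.0
```

```bash
python3 - <<'E'
from fit import *
p,im=shot("wrist","w12.png");print(p)
shot("scene","scene1.png");shot("side","side1.png")
u=proj("wrist",np.array([.547,.239,.08]),p);m=region("pics/w12.png",u,65)
def g(v): return (sil("wrist",[v[0],v[1],.010],.072,p)!=m).sum()/m.sum()
b=np.array([.547,.239]);r=minimize(g,b,method="Nelder-Mead",options=dict(initial_simplex=[b,b+[.006,0],b+[0,.006]]));print(r.x,r.fun)
z=lambda f,x0,y0,w,h:cv2.resize(cv2.imread("pics/"+f)[y0:y0+h,x0:x0+w],(400,400),interpolation=cv2.INTER_CUBIC)
cv2.imwrite("pics/stack.png",np.hstack([z("w12.png",230,170,190,190),z("side1.png",235,160,80,80)]))
# press: latch tab, plank
for c in("scene","side"):
    ctrl.camera(c)
    for q in("latch_tab","ball","press","press_arm"):
        x=ctrl.place_of(q,c);print(c,q,[(np.round(a["at"],1).tolist(),round(a["confidence"],2)) for a in x[:1]])
go([.46,-.13,.3],0.4)
E
```

```text
(array([0.5475, 0.2393, 0.1857]), array([ 3.1408, -0.    ,  1.8838]))
[0.547  0.2409] 0.05009325872635225
scene latch_tab [([184.8, 234.1], 0.95)]
scene ball [([191.9, 246.0], 0.9)]
scene press [([198.8, 267.9], 0.97)]
scene press_arm [([187.2, 245.0], 0.81)]
side latch_tab []
side ball [([328.4, 324.2], 0.58)]
side press [([326.8, 350.0], 0.78)]
side press_arm [([325.5, 319.7], 0.86)]
go [-10.815, -6.566, -3.822, -0.0, -0.0, 14.169]
```

View pics/stack.png

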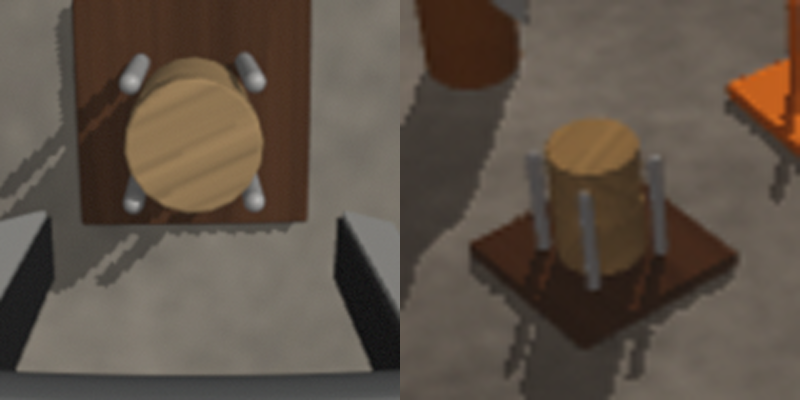

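The stack stands flat and square between the rods in both crops, with the disc on top. On to the press, where I'll estimate the plank yaw from the scene picture.

```bash
python3 - <<'E'
from h import *
np.set_printoptions(precision=3,suppress=True)
im=cv2.imread("pics/scene1.png");h=cv2.cvtColor(im,cv2.COLOR_BGR2HSV)
for r in ctrl.masks_of("press","scene")[:1]:
    m=r["pixels"].astype(np.uint8);pts=np.argwhere(m)[:,::-1]
    q=cv2.boxPoints(cv2.minAreaRect(pts.astype(np.float32)));print(q.tolist())
C=np.array([atz("scene",u,.022) for u in((207,243),(262,410),(214,430))]);print(C,np.linalg.norm(np.diff(C,axis=0),axis=1))
d=C[1]-C[0];print("yaw",np.arctan2(d[1],d[0])); d=C[2]-C[1];print(np.arctan2(d[1],d[0])+np.pi/2)
print(tri([ray("scene",(184.8,234.5)),ray("side",(324,306))])[0])
go([.45,-.16,.25],0.0)
E
```

```text
[[156.47396850585938, 233.94134521484375], [206.71392822265625, 219.72247314453125], [262.6499938964844, 417.36322021484375], [212.4100341796875, 431.58209228515625]]
[[ 0.462 -0.192  0.022]
 [ 0.87  -0.184  0.022]
 [ 0.876 -0.282  0.022]] [0.409 0.098]
yaw 0.019379366811415957
0.06072601788472887
[ 0.503 -0.23   0.144]
go [-11.663, -7.19, -2.154, -0.0, 0.001, 17.989]
```

Request:
step_arm(plan=[[[-3,-1.8,-2.15,0,0,3],[-11.66,-7.19,-2.15,0,0,17.5],[-11.66,-7.19,-2.15,0,0,17.5],[-11.66,-7.19,-2.15,0,0,17.5],[-11.66,-7.19,-2.15,0,0,17.5],[-11.66,-7.19,-2.15,0,0,17.5],[-11.66,-7.19,-2.15,0,0,17.5],[-11.66,-7.19,-2.15,0,0,17.5]]])

```text
time_s: 20.95
ee_pos: [0.4695, -0.0784, 0.2407]
eef_rot: [3.141, -0.0, 0.878]
force: [1.1, -0.2, -0.3]
grip_width: 0.0698
grip_force: 0.0
```

```bash
python3 - <<'E'
from h import *
print(pose());go([.45,-.16,.25],0.04)
E
```

```text
(array([ 0.46949872, -0.07841581,  0.24067033]), array([ 3.14095070e+00, -2.82545335e-04,  8.77780655e-01]))
go [-2.507, 1.238, -0.311, 0.005, -0.005, 8.0]
```

Request:
step_arm(plan=[[[-2.5,1.24,-0.3,0,0,8],[-2.5,1.24,-0.3,0,0,8],[-2.5,1.24,-0.3,0,0,8],[-2.5,1.24,-0.3,0,0,8],[-2.5,1.24,-0.3,0,0,8],[-2.5,1.24,-0.3,0,0,8],[-2.5,1.24,-0.3,0,0,8],[-2.5,1.24,-0.3,0,0,8]]])

```text
time_s: 21.62
ee_pos: [0.4516, -0.1583, 0.2492]
eef_rot: [3.141, -0.0, 0.042]
force: [-0.0, -0.2, 0.0]
grip_width: 0.0697
grip_force: 0.0
```

Request:
step_arm(plan=[[[0,0,0,0,0,0],[0,0,0,0,0,0]]])

```text
time_s: 21.78
ee_pos: [0.4516, -0.1583, 0.2492]
eef_rot: [3.142, -0.0, 0.049]
force: [-0.8, 0.3, -0.9]
grip_width: 0.0697
grip_force: 0.0
```

```bash
cat > pr.py <<'E'
from h import *
import pickle,sys
p,im=shot("wrist",sys.argv[1]+".png");pickle.dump((p,),open(sys.argv[1]+".pkl","wb"));print(p)
for q in("latch_tab","ball","press_arm"):
    x=ctrl.place_of(q,"wrist");print(q,[(np.round(a["at"],1).tolist(),round(a["confidence"],2)) for a in x[:2]])
E
python3 pr.py p1
```

```text
(array([ 0.4515851 , -0.1582661 ,  0.24918427]), array([ 3.14151605e+00, -8.00451271e-05,  4.92319106e-02]))
latch_tab [([419.6, 178.7], 0.68), ([18.8, 139.0], 0.6)]
ball [([404.1, 177.2], 0.97)]
press_arm [([411.8, 175.0], 0.82), ([40.5, 136.3], 0.23)]
```

Request:
step_arm(plan=[[[0,2.4,0,0,0,0],[0,2.4,0,0,0,0],[0,2.4,0,0,0,0],[0,2.4,0,0,0,0],[0,2.4,0,0,0,0]]])

```text
time_s: 22.4
ee_pos: [0.4548, -0.2298, 0.249]
eef_rot: [-3.141, 0.0, 0.046]
force: [1.0, -0.2, -0.6]
grip_width: 0.0696
grip_force: 0.0
```

```bash
python3 pr.py p2; python3 - <<'E'
import cv2,numpy as np
a=cv2.imread("pics/p1.png");b=cv2.imread("pics/p2.png")
cv2.imwrite("pics/pp.png",np.vstack([a[:300,80:560],b[:300,80:560]]))
E
```

```text
(array([ 0.45483361, -0.22981632,  0.24901178]), array([-3.14121256e+00,  1.97258344e-04,  4.62279036e-02]))
latch_tab [([324.7, 176.8], 0.96)]
ball [([330.9, 174.5], 0.84)]
press_arm []
```

View pics/pp.png

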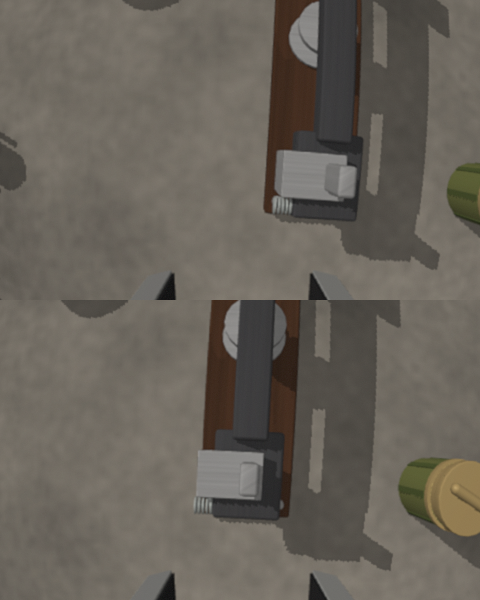

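The last picture shows the tab as the small raised block on the latch plate, at (427,181) in p1 and (328,180) in p2. The arm bar runs up from it, and the latch plate sticks out to image left, which is +y.

```bash
python3 - <<'E'
from h import *
import pickle
np.set_printoptions(precision=4,suppress=True)
p1=pickle.load(open("p1.pkl","rb"))[0];p2=pickle.load(open("p2.pkl","rb"))[0]
print("net",tri([ray("wrist",(419.6,178.7),p1),ray("wrist",(324.7,176.8),p2)]))
print("tabz",atz("wrist",(419.6,178.7),.143,p1),atz("wrist",(324.7,176.8),.143,p2))
print("scene+w2",tri([ray("scene",(184.8,234.3)),ray("wrist",(324.7,176.8),p2)]))
W=lambda u:atz("wrist",u,.12,p2)
for a,b in(((320,2),(314,134)),((354,2),(348,134))):
    A,B=W(a),W(b);d=A-B;print("armyaw",np.arctan2(d[1],d[0]),A,B)
A,B=[atz("wrist",u,.022,p2) for u in((292,2),(286,140))];d=A-B;print("plank",np.arctan2(d[1],d[0]),A,B)
A,B=[atz("wrist",u,.022,p1) for u in((354,2),(346,208))];d=A-B;print("plank p1",np.arctan2(d[1],d[0]),A,B)
# refine line fits: edges in crop of p2
g=cv2.imread("pics/p2.png",0)
cv2.imwrite("pics/t.png",g[150:215,260:380])
for y in(165,180,192): print(y,g[y,270:375:2].tolist())
E
```

```text
net (array([ 0.5058, -0.2293,  0.1538]), [np.float64(0.017253862328060993), np.float64(0.01725386232799542)])
tabz [ 0.5052 -0.2322  0.143 ] [ 0.5051 -0.2294  0.143 ]
scene+w2 (array([ 0.5053, -0.2303,  0.1455]), [np.float64(0.9308737609514532), np.float64(0.9308737609514092)])
armyaw 0.004157390492971266 [ 0.6557 -0.2187  0.12  ] [ 0.5387 -0.2192  0.12  ]
armyaw -0.0024497980164870114 [ 0.6576 -0.2474  0.12  ] [ 0.5402 -0.2471  0.12  ]
plank 0.010584237309885685 [ 0.6969 -0.1851  0.022 ] [ 0.5359 -0.1868  0.022 ]
plank p1 0.01059108717113005 [ 0.6971 -0.1818  0.022 ] [ 0.4607 -0.1843  0.022 ]
165 [117, 117, 118, 117, 135, 138, 137, 138, 138, 139, 138, 138, 138, 138, 138, 139, 138, 139, 139, 139, 139, 139, 139, 138, 140, 129, 143, 141, 139, 136, 132, 131, 132, 124, 96, 115, 117, 42, 44, 44, 42, 43, 41, 49, 60, 54, 42, 51, 51, 53, 48, 56, 78]
180 [114, 114, 115, 125, 132, 131, 131, 132, 131, 133, 132, 133, 133, 133, 133, 133, 134, 134, 134, 136, 137, 136, 136, 136, 133, 140, 142, 136, 136, 132, 132, 131, 130, 106, 77, 91, 61, 44, 43, 44, 42, 41, 40, 43, 40, 37, 34, 37, 36, 37, 36, 70, 75]
192 [116, 115, 115, 135, 136, 133, 133, 133, 133, 133, 132, 133, 133, 133, 133, 133, 131, 133, 133, 132, 133, 133, 133, 133, 130, 134, 132, 134, 132, 131, 129, 128, 123, 98, 81, 88, 47, 42, 42, 42, 42, 43, 40, 41, 41, 36, 34, 36, 36, 35, 49, 76, 77]
```

Two views put the tab at (0.505, -0.231), with height 0.145–0.154 against the stated 0.143. The arm and plank yaw is about 0.005.

```bash
python3 - <<'E'
from h import *
go([.505,-.231,.19],0.005);go([.505,-.231,.128],0.005)
E
```

```text
go [1.662, 0.129, 1.979, 0.001, -0.003, 0.403]
go [1.661, 0.129, 4.046, 0.001, -0.003, 0.403]
```

Request:
step_arm(plan=[[[1.66,0.13,1.5,0,0,0.4],[1.66,0.13,1.98,0,0,0.4],[1.66,0.13,1.98,0,0,0.4],[1.66,0.13,2.5,0,0,0.4],[1.66,0.13,3.0,0,0,0.4],[1.66,0.13,3.5,0,0,0.4],[1.66,0.13,3.5,0,0,0.4],[1.66,0.13,3.5,0,0,0.4]]], grip=0.55)

```text
time_s: 23.27
ee_pos: [0.5046, -0.2316, 0.145]
eef_rot: [-3.142, 0.0, 0.005]
force: [1.0, 0.1, 0.7]
grip_width: 0.0519
grip_force: 0.0
```

```bash
python3 - <<'E'
from h import *
o=ctrl.get_obs();print(o["force"],pose());go([.505,-.231,.128],0.005)
shot("wrist","p3.png");p=pose();x=ctrl.place_of("latch_tab","wrist");print([(a["at"],a["confidence"]) for a in x[:2]])
if x: print(atz("wrist",x[0]["at"],.143,p))
E
```

```text
[1.0272206  0.11726251 0.65800252] (array([ 0.50464945, -0.23155933,  0.14495548]), array([-3.14152050e+00,  1.05129736e-04,  4.63203485e-03]))
go [0.012, -0.019, 0.565, -0.001, 0.001, -0.004]
[([323.2, 288.4], 0.63)]
[ 0.50419004 -0.23230593  0.143     ]
```

Request:
step_arm(plan=[[[0,0.01,0.3,0,0,0],[0,0.01,0.55,0,0,0],[0,0.01,0.55,0,0,0],[0,0.01,0.55,0,0,0]]])

```text
time_s: 23.7
ee_pos: [0.5046, -0.232, 0.1271]
eef_rot: [-3.141, 0.001, 0.004]
force: [-0.1, -0.1, 0.0]
grip_width: 0.0515
grip_force: 0.0
```

Request:
step_arm(plan=[[[0,0,0,0,0,0],[0,0,0,0,0,0],[0,0,0,0,0,0],[0,0,0,0,0,0],[0,0,0,0,0,0],[0,0,0,0,0,0],[0,0,0,0,0,0],[0,0,0,0,0,0]]], grip=0, squeeze=12)

```text
time_s: 24.37
ee_pos: [0.5048, -0.2326, 0.1277]
eef_rot: [3.141, -0.0, 0.004]
force: [-0.2, -4.8, 0.0]
grip_width: 0.0142
grip_force: 12.0
```

Request:
step_arm(plan=[[[0,0,0,0,0,0],[0,0,0,0,0,0],[0,-0.1,0,0,0,0],[0,-0.2,0,0,0,0],[0,-0.3,0,0,0,0],[0,-0.4,0,0,0,0],[0,-0.5,0,0,0,0],[0,-0.5,0,0,0,0]]], squeeze=45)

```text
time_s: 25.03
ee_pos: [0.5049, -0.2175, 0.1278]
eef_rot: [3.14, -0.001, 0.004]
force: [1.5, -8.9, -2.4]
grip_width: 0.0137
grip_force: 45.0
```

The pull force of 8.9 N at 15 mm matches the spring, so the bolt is clear. Now I'll lift along the arc.

Request:
step_arm(plan=[[[0.02,0,-0.22,0,-0.21,0],[0.044,0,-0.449,0,-0.43,0],[0.076,0,-0.67,0,-0.645,0],[0.109,0,-0.896,0,-0.86,0],[0.15,0,-1.12,0,-1.07,0],[0.193,0,-1.339,0,-1.29,0],[0.193,0,-1.339,0,-1.29,0],[0.193,0,-1.339,0,-1.29,0]]])

```text
time_s: 25.7
ee_pos: [0.5106, -0.2178, 0.1675]
eef_rot: [3.14, 0.135, 0.004]
force: [2.2, -9.3, -4.5]
grip_width: 0.0138
grip_force: 45.0
```

```bash
python3 - <<'E'
from h import *
o=ctrl.get_obs();print(o["force"],o["moment"],pose(),o["grip_width"])
for t in(.2,.25,.3,.36):
    go([.5049+.3*(1-np.cos(t))+.0228*np.sin(t),-.2172,.1278+.3*np.sin(t)-.0228*(1-np.cos(t))],.004,-t)
E
```

```text
[ 2.23047056 -9.31610314 -4.48951529] [-1.5720773  -0.4607254  -0.04769722] (array([ 0.51063211, -0.21778917,  0.16754637]), array([3.14037825, 0.13536594, 0.00366813])) 0.013754205445900876
go [0.071, -0.018, -0.662, 0.011, -0.617, -0.003]
go [0.153, -0.017, -1.157, 0.011, -1.095, -0.004]
go [0.26, -0.016, -1.647, 0.011, -1.572, -0.004]
go [0.421, -0.014, -2.226, 0.011, -2.145, -0.004]
```

Clean: the arm is rising, with about 4.5 N of weight and about 9 N of spring force. Continuing to 0.36 rad.

Request:
step_arm(plan=[[[0.03,0,-0.33,0,-0.31,0],[0.07,0,-0.66,0,-0.62,0],[0.11,0,-0.91,0,-0.86,0],[0.153,0,-1.157,0,-1.095,0],[0.205,0,-1.4,0,-1.33,0],[0.26,0,-1.647,0,-1.57,0],[0.34,0,-1.94,0,-1.86,0],[0.421,0,-2.226,0,-2.145,0]]])

```text
time_s: 26.37
ee_pos: [0.5322, -0.2177, 0.232]
eef_rot: [3.141, 0.361, 0.003]
force: [3.5, -8.5, -6.7]
grip_width: 0.0135
grip_force: 45.0
```

Request:
step_arm(plan=[[[0,0,0,0,0,0],[0,0,0,0,0,0],[0,0,0,0,0,0],[0,0,0,0,0,0],[0,0,0,0,0,0],[0,0,0,0,0,0]]])

```text
time_s: 26.87
ee_pos: [0.532, -0.2177, 0.2316]
eef_rot: [3.141, 0.36, 0.003]
force: [1.7, -8.1, -4.7]
grip_width: 0.0137
grip_force: 45.0
```

```bash
python3 - <<'E'
from h import *
o=ctrl.get_obs();print(o["force"],pose(),o["grip_width"],o["time_s"],np.abs(o["joint_vel"]).max())
print(shot("scene","fin.png")[0])
for q in("latch_tab","press_arm","cup","topdisc","jar","bottle","bowl"):
    r=ctrl.place_of(q,"scene");print(q,[(np.round(x["at"]).tolist(),round(x["confidence"],2)) for x in r[:2]])
o0,d=ray("scene",(0,0))
for t in(0,.36): print("expected origin px",proj("scene",np.array([.805-.3*np.cos(t),-.233,.105+.3*np.sin(t)])),"tab",proj("scene",np.array([.805-.3*np.cos(t)+.038*np.sin(t),-.217,.105+.3*np.sin(t)+.038*np.cos(t)])))
E
```

```text
[ 1.71852384 -8.12995957 -4.70768299] (array([ 0.53195716, -0.21771863,  0.2315513 ]), array([3.14071368, 0.36018217, 0.00318087])) 0.013741115776794547 26.8667 0.0014364239230926616
(array([ 0.53195716, -0.21771863,  0.2315513 ]), array([3.14071368, 0.36018217, 0.00318087]))
latch_tab [([187.0, 219.0], 0.56)]
press_arm [([180.0, 224.0], 0.97)]
cup [([393.0, 224.0], 0.56)]
topdisc [([391.0, 211.0], 0.64), ([392.0, 228.0], 0.35)]
jar [([100.0, 296.0], 0.96), ([338.0, 338.0], 0.34)]
bottle [([467.0, 197.0], 0.67), ([98.0, 297.0], 0.58)]
bowl [([340.0, 340.0], 0.57)]
expected origin px [187.39427812 244.53873704] tab [191.68353298 232.92064818]
expected origin px [180.10019791 224.54258518] tab [186.39519544 217.52681556]
```

The camera agrees with the lift: the arm origin is seen at (180,224) and expected at (180,224.5), about 105 mm up and steady. Handing in.

```bash
python3 -c "
from station import ctrl
print(ctrl.hand_in())"
```

```text
the job is handed in; nothing more can be done
None
```

I handed the job in at about 27 s: cup, ring and disc are stacked flat and square in the dark pocket, and the unlatched press arm is held steady about 105 mm up; the hand-in returned no verdict.

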